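# Snap the nozzle case shut

### The job

Shut the storage case that holds the piping nozzles: press the middle of its lid's free edge down, pressing nowhere else, until the spring catch clicks and the lid stays shut by itself, then let go. Leave the other, narrower case with the pastry cutter in it standing open as it is.

Things in the scene. Friction and masses are not known exactly. Their poses are not given: they have to be found in the camera images.
- nozzle_case: nozzle case: grey plastic box 120 mm deep (its x), 130 wide (y), three upright piping nozzles in it, fixed to the table. Origin: centre of its underside, z up; x points from the catch side (faces the robot, yaw within 0.8 rad) to the hinge side. Rim at z 47 mm. Hinge line along y at x +60, z 50.5. Black sprung catch, 30 wide, mid-front at x -76 to -67, top at z 50.
- nozzle_lid (a joint): hinge angle of its lid, rad. 0 = shut on the catch (lid level, its top 52.5 mm over the table); grows as it opens; starts at 0.43 to 0.6; solid stop at -0.03. A hinge spring lifts the lid to about 0.4 again if let go too soon. At the free edge it takes about 2 N to bring down, then under 10 N in all to pass the catch, met at 0.07 and passed with a click by 0.03.
- nozzle_lid_edge (a point): middle of the free edge of the nozzle case's lid, on its upper face. The lid is a flat plate 4 mm thick, 130 wide, 127 from hinge line to free edge, clear with a grey frame (strip along the free edge 18 mm wide). Turns with the lid: x points to the hinge along the plate, z out of the upper face.
- cutter_lid_edge (a point): the same point on the lid of the other case, which stands 0.2 to 0.55 m to the left or right of it: same build and depth but only 90 mm wide, with one round pastry cutter in it. Its lid also stands open at 0.43 to 0.6 rad and must stay so.

How it is judged:
By the outcome, as a careful person would: the job done as asked, in the order asked, and still so for the second after the job is handed in, with the robot touching nothing.
It also fails if it takes over 29 s, if anything falls off the work surface, if the arm or the gripper's body presses on something with over 40 N, if the wrist force passes 120 N, or if a joint passes its speed limit or range.

### The arm

A 6-joint arm with a two-finger parallel gripper is mounted at the origin on the work surface; the furniture and walls round the work are solid. World frame = base frame: x ahead of the robot, y to its left, z up, the work surface at z = 0. Lengths are in m, angles in rad, forces in N, time in s.
With the tool pointing down it reaches from about 0.375 to 0.975 m from the base axis. Payload 3.8 kg.
Tool frame: the origin (TCP) lies between the finger pads, 19 mm behind the fingertips; this is the grasp point; z points along the fingers, y is the line along which they close (so a half turn about z gives the same grasp; the last joint's range is limited). The gripper opens to 88 mm and grips with 3 to 60 N. Pads are 18 mm wide; open, the fingers measure 123 mm over their backs; the gripper's body (75 mm by 187 mm) begins 45 mm behind the grasp point.
Start: joints at [-1.386, 0.264, 1.604, -0, 1.274, -0.037], TCP at [0.148, -0.658, 0.257] pointing down, gripper open.
Joint ranges: [-2.63, 2.63], [-0.94, 2.18], [0.31, 2.57], [-1.31, 4.45], [0, 2.66], [-2.55, 2.55]. Speed limits (rad/s): [2.57, 2.57, 3.14, 3.14, 3.14, 3.14].

### API

Orientations are given as a unit quaternion [w, x, y, z].
In Python, from cell import robot, sensors, get_image gives the robot as it stands (robot), with the cameras as plain functions and the readings (sensors).
- The arm moves only by the tool jog_arm, called after "Emit:" by a JSON object that holds its "op" and its "data". Schema: {"type":"object","properties":{"offsets":{"type":"object","properties":{"x":{"type":"array","items":{"type":"number"},"minItems":1,"maxItems":5},"y":{"type":"array","items":{"type":"number"},"minItems":1,"maxItems":5},"z":{"type":"array","items":{"type":"number"},"minItems":1,"maxItems":5},"yaw":{"type":"array","items":{"type":"number"},"minItems":1,"maxItems":5},"aperture":{"type":"array","items":{"type":"number"},"minItems":1,"maxItems":5}},"additionalProperties":false,"required":["x","y","z","yaw","aperture"]},"force":{"type":"number"},"only":{"type":"string"},"quiet":{"type":"boolean"},"lines":{"type":"string"}},"required":["offsets"],"additionalProperties":false}. offsets is an object with one list for each field, all of the same length, 1 to 5, a row being the entries at one place: x, y, z (the shift in normalised numbers (1 is 40 cm)), yaw (a turn about the tool's z in a scale on which 1.0 is pi/2 rad), aperture (the opening from 0.0 (shut) to 1.0 (fully open)); each row shifts and turns the commanded pose from where the row before left it, along the tool's axes as they then stand; what a row does not reach is not made up. A row lasts 1/12 s, in which the tool goes at most 0.0417 m and 0.125 rad, less where a joint would pass 70% of its speed; a pose out of reach is approached as far as the arm can. The fingers move at their own pace and stop on an object; force is the grip in N (left out, the last holds). Time passes only in rows, so rows that do not move let the fingers close. The tool returns the time, the measured TCP pose, the force, the opening and the grip force at its end. only (a regular expression) keeps the lines of the reply that match it, lines (a string "A,B") keeps lines A to B, and quiet returns only ok. No shift or turn number may pass 1 either way. Input that does not fit is refused with a message, and nothing moves.
- sensors.sense(): the state, without advancing time (a new reading comes with each control period).
- get_image(name): name is "side" or "top"; returns a dict with "image" (400x640x3 uint8, red, green, blue), "fx", "fy", "cx", "cy" (pixels), "R" (3x3) and "t" (3): a world point X has camera coordinates R X + t. Camera axes: x right, y down, z forward; pixel columns grow to the right and rows downward; lengths in m; the calibration is good to about 2 mm. A picture is of the moment at which its call begins. There is no depth.
- robot.close_job(): hands the job in; it is judged then, once.
The state is a dict: "time_s": time; "joint_pos": joint angles; "qvel": joint speeds; "joint_efforts": joint torques, N m; "tool_pos": TCP position; "orientation": TCP orientation; "wrist_force": force on the tool from outside, world axes, zero at the start; "ft_torque": the same for the moment, N m; "gripper_width": opening from 0.0 (shut) to 1.0 (fully open); "finger_force": force on a finger pad.
Only numpy, scipy, OpenCV 4.12 (cv2) and the standard library are available. Lean on these libraries where they do the work, as an engineer would, in place of code of your own. Each camera call takes 0.05 s, during which the arm holds its last target. There are 200 camera calls.

## Working session

There is one attempt and no reset: what is moved stays moved. The work goes in short steps, Python scripts to look and compute and a tool call to move; the robot and the scene stay as the last step left them, time stands still between calls to the robot, and variables do not carry over. Pictures are saved under pics/ and viewed, at most 10 in all, crops included, and the job is handed in when it is done.

```bash
mkdir -p pics; ls; python3 - <<'E'
from cell import robot, sensors, get_image
import cv2,pickle
s=sensors.sense();print(s)
for n in("side","top"):
    d=get_image(n);cv2.imwrite(f"pics/{n}0.png",d["image"][:,:,::-1]);pickle.dump(d,open(n+".pkl","wb"))
    print(n,d["fx"],d["fy"],d["cx"],d["cy"],d["R"],d["t"])
E
```

```text
cell.py
pics
{'time_s': 0.0, 'joint_pos': array([-1.38591897e+00,  2.64750383e-01,  1.60535315e+00, -1.83302041e-05,
        1.27367790e+00, -3.68997465e-02]), 'qvel': array([-0.00024144,  0.00113282, -0.00036706,  0.00262538,  0.00118594,
       -0.00047063]), 'joint_efforts': array([-1.62288008e-03, -5.02113998e+01, -3.56873059e+01,  7.30311382e-02,
        2.95113050e-02, -1.88203726e-04]), 'tool_pos': array([ 0.14834768, -0.65782482,  0.25610107]), 'orientation': array([-1.09074544e-03,  9.93857269e-01,  1.10664048e-01, -8.96351560e-05]), 'wrist_force': array([ 0.05930447, -0.45988108, -1.05833499]), 'ft_torque': array([-0.0281054 ,  0.01490178,  0.02648109]), 'finger_force': 0.0, 'gripper_width': 0.998592392589744}
side 377.92678403645147 377.92678403645147 323.79806755657256 198.35758703414803 [[-0.89442208 -0.44721014  0.0034989 ]
 [-0.16024285  0.3131626  -0.93608302]
 [ 0.41753009 -0.83781399 -0.35176177]] [0.45897684 0.1458735  0.67742387]
top 428.13064214698994 428.13064214698994 317.02596453512865 197.14981612975077 [[-0.02434024 -0.9996006  -0.01435917]
 [-0.99491996  0.02562474 -0.09735321]
 [ 0.09768228  0.01191662 -0.9951463 ]] [0.01733424 0.52544906 0.98627368]
```

View pics/side0.png

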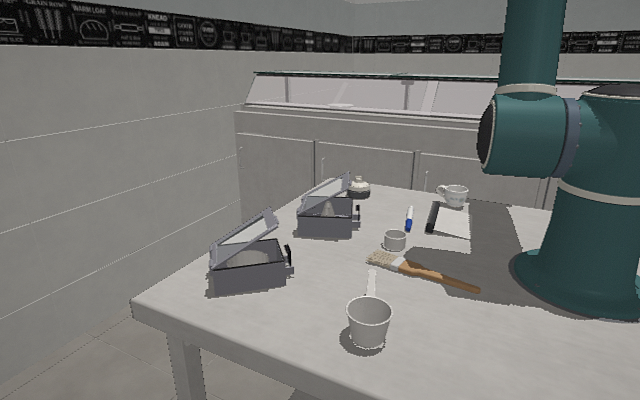

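View pics/top0.png

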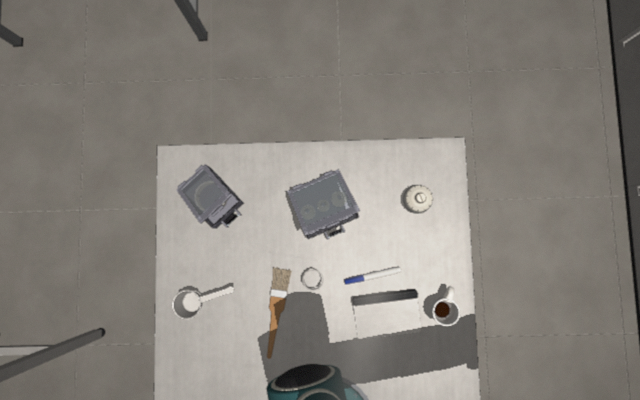

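The top view shows the narrow case with the round cutter at about (210,195). The wider case with three nozzles is at about (323,203), with its black catch at (336,230). In the side view the far box at (327,215) is the nozzle case. I'll zoom in on both.

```bash
python3 - <<'E'
import cv2
a=cv2.imread("pics/top0.png")[160:250,270:390];cv2.imwrite("pics/tc.png",cv2.resize(a,None,fx=6,fy=6,interpolation=cv2.INTER_CUBIC))
a=cv2.imread("pics/side0.png")[165:245,285:375];cv2.imwrite("pics/sc.png",cv2.resize(a,None,fx=7,fy=7,interpolation=cv2.INTER_CUBIC))
E
```

```text
(no output)
```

View pics/tc.png

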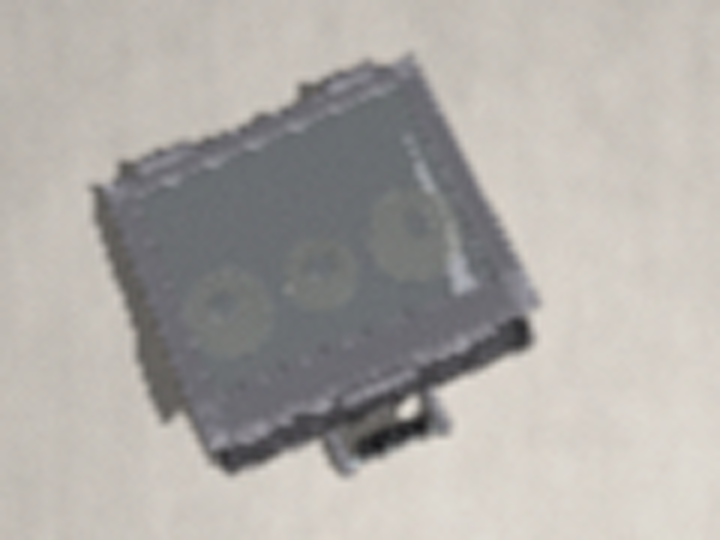

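View pics/sc.png

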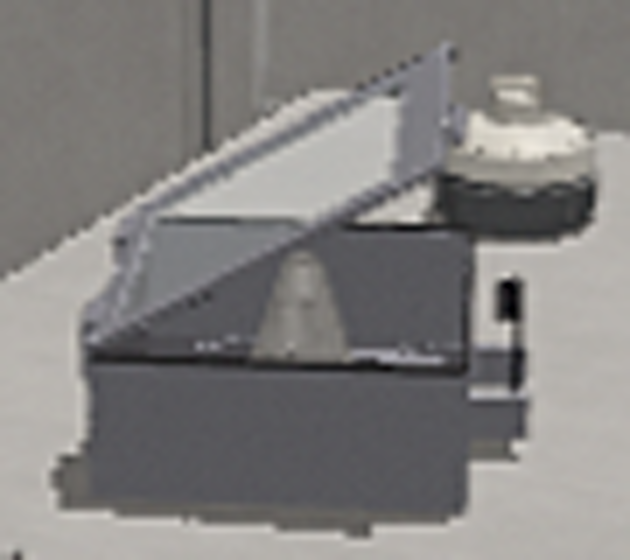

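Top crop: lid free edge from (212,448) to (538,303) and hinge corners at (103,190) and (408,58). Side crop: free-edge corners at (450,47) (far) and (445,168) (near), hinge near (90,340) and far (122,238). Next I'll triangulate these points and fit the model.

```bash
cat > m.py <<'E'
import numpy as np,pickle
from scipy.optimize import least_squares
T,S=[pickle.load(open(n+".pkl","rb")) for n in("top","side")]
def proj(d,X):
    c=X@d["R"].T+d["t"];return np.c_[d["fx"]*c[:,0]/c[:,2]+d["cx"],d["fy"]*c[:,1]/c[:,2]+d["cy"]]
f=lambda a,k,o:(np.array(a,float)+.5)/k-.5+o
# hinge+y, hinge-y, free+y, free-y, catch mid top
pt=f([(103,190),(408,58),(212,448),(538,303)],6,[270,160])
ps=f([(90,340),(122,238),(445,168),(450,47)],7,[285,165])
for a,b in zip(pt,ps):
    r=least_squares(lambda X:np.r_[proj(T,X[None])[0]-a,proj(S,X[None])[0]-b],[.8,0,.05]);print("tri",r.x.round(4),r.fun.round(1))
def rot(y):return np.array([[np.cos(y),-np.sin(y),0],[np.sin(y),np.cos(y),0],[0,0,1]])
def lid(p,L):  # L: x from free edge along plate, y
    x,y,w,q=p;R=rot(w);out=[]
    for s,v in L:  # s distance from hinge, top face 2mm above hinge line
        out.append(R@[.06-s*np.cos(q)+.002*np.sin(q)*1,v,.0505+s*np.sin(q)+.002*np.cos(q)]+[x,y,0])
    return np.array(out)
C=[(0,.065),(0,-.065),(.127,.065),(.127,-.065)]
r=least_squares(lambda p:np.r_[(proj(T,lid(p,C))-pt).ravel(),(proj(S,lid(p,C))-ps).ravel()],[.8,0,.3,.5])
print("fit x y yaw q",r.x,r.fun.reshape(-1,2).round(1).tolist())
for q in(r.x[3],.07,0,-.02):print("edge",q,lid([*r.x[:3],q],[(.127,0),(.120,0)]).round(4).tolist())
E
python3 m.py
```

```text
tri [0.5395 0.0738 0.0537] [-0.2 -0.4  0.5  0.1]
tri [ 0.5922 -0.0443  0.0386] [-0.7 -1.3  1.6  0.2]
tri [0.4392 0.0315 0.1131] [-0.2 -0.6  0.6  0. ]
tri [ 0.4878 -0.0866  0.1132] [-0.2 -0.4  0.5  0. ]
fit x y yaw q [ 0.50893285 -0.00768388  0.40183783  0.50754526] [[-1.1, -0.4], [-0.8, -1.6], [-0.8, 0.3], [0.1, -0.7], [-0.1, 1.0], [2.0, -4.8], [1.2, -0.1], [0.4, -0.4]]
edge 0.5075452561747491 [[0.4629, -0.0272, 0.114], [0.4685, -0.0249, 0.1106]]
edge 0.07 [[0.4477, -0.0337, 0.0614], [0.4541, -0.031, 0.0609]]
edge 0 [[0.4473, -0.0339, 0.0525], [0.4537, -0.0312, 0.0525]]
edge -0.02 [[0.4473, -0.0339, 0.05], [0.4537, -0.0312, 0.0501]]
```

The manual's scale: shifts go in shares of 40 cm and turns go in shares of pi/2 rad. Converting my numbers, -0.032 m / 0.4 = -0.08, 0.026 m / 0.4 = 0.065.

Emit:
{"op": "jog_arm", "data": {"offsets": {"x": [0.065, 0.065, 0.065, 0.065, 0.065], "y": [-0.08, -0.08, -0.08, -0.08, -0.08], "z": [0, 0, 0, 0, 0], "yaw": [0, 0, 0, 0, 0], "aperture": [0, 0, 0, 0, 0]}, "force": 30}}

```text
time_s: 0.52
tool_pos: [0.2403, -0.4717, 0.2566]
orientation: [-0.001, 0.994, 0.11, -0.0]
wrist_force: [0.7, 0.6, 0.6]
gripper_width: 0.646
finger_force: 0.0
```

Emit:
{"op": "jog_arm", "data": {"offsets": {"x": [0.065, 0.065, 0.065, 0.065, 0.065], "y": [-0.08, -0.08, -0.08, -0.08, -0.08], "z": [0, 0, 0, 0, 0], "yaw": [0, 0, 0, 0, 0], "aperture": [0, 0, 0, 0, 0]}}}

```text
time_s: 0.93
tool_pos: [0.3318, -0.287, 0.2571]
orientation: [-0.0, 0.994, 0.11, -0.0]
wrist_force: [0.7, 0.7, 0.9]
gripper_width: 0.262
finger_force: 0.0
```

Emit:
{"op": "jog_arm", "data": {"offsets": {"x": [0.065, 0.065, 0.065, 0, 0], "y": [-0.08, -0.08, -0.08, 0, 0], "z": [0, 0, 0, 0, 0], "yaw": [0, 0, 0, -0.0573, -0.0573], "aperture": [0, 0, 0, 0, 0]}}}

```text
time_s: 1.35
tool_pos: [0.3874, -0.1755, 0.2571]
orientation: [-0.0, 0.979, 0.205, -0.0]
wrist_force: [-0.6, -0.9, 0.2]
gripper_width: 0.003
finger_force: 0.0
```

```bash
cat > go.py <<'E'
import sys,numpy as np
from cell import robot, sensors, get_image
from scipy.spatial.transform import Rotation as Ro
s=sensors.sense();w,x,y,z=s["orientation"];R=Ro.from_quat([x,y,z,w]).as_matrix()
t=np.array(list(map(float,sys.argv[1:4])))
print("tool delta",(R.T@(t-s["tool_pos"])).round(4),"yaw",np.arctan2(R[1,0],R[0,0]).round(3),s["tool_pos"].round(4),s["wrist_force"].round(2),s["time_s"])
E
python3 go.py 0.468 -0.025 0.165
```

```text
tool delta [ 0.1341 -0.1056  0.0921] yaw 0.412 [ 0.3874 -0.1755  0.2571] [-0.6  -0.93  0.25] 1.35
```

To row units: 0.027 m / 0.4 = 0.0675, -0.021 m / 0.4 = -0.0525, 0.005 rad / 1.5708 = 0.0032.

Emit:
{"op": "jog_arm", "data": {"offsets": {"x": [0.0675, 0.0675, 0.0675, 0.0675, 0.065], "y": [-0.0525, -0.0525, -0.0525, -0.0525, -0.0525], "z": [0.03, 0.0375, 0.0375, 0.0375, 0.0375], "yaw": [0.0032, 0.0032, 0, 0, 0], "aperture": [0, 0, 0, 0, 0]}}}

```text
time_s: 1.77
tool_pos: [0.4703, -0.0282, 0.1846]
orientation: [0.0, 0.981, 0.195, 0.0]
wrist_force: [0.8, -0.3, -0.5]
gripper_width: 0.005
finger_force: 0.0
```

Emit:
{"op": "jog_arm", "data": {"offsets": {"x": [0], "y": [0], "z": [0], "yaw": [0], "aperture": [0]}}}

```text
time_s: 1.85
tool_pos: [0.4697, -0.0255, 0.1821]
orientation: [-0.002, 0.98, 0.197, -0.002]
wrist_force: [-0.2, 0.7, 0.2]
gripper_width: 0.005
finger_force: 0.0
```

```bash
python3 go.py 0.468 -0.025 0.135; python3 - <<'E'
from cell import robot, sensors, get_image
import cv2,numpy as np
f=[]
for n,(r,c) in dict(top=(150,250),side=(120,275)).items():
    a=get_image(n)["image"][r:r+130,c:c+130,::-1];f.append(cv2.resize(a,(400,400),interpolation=cv2.INTER_CUBIC))
cv2.imwrite("pics/h.png",np.hstack(f))
E
```

```text
tool delta [-0.0012 -0.0009  0.0471] yaw 0.396 [ 0.4697 -0.0255  0.1821] [-0.15  0.65  0.2 ] 1.85
```

View pics/h.png

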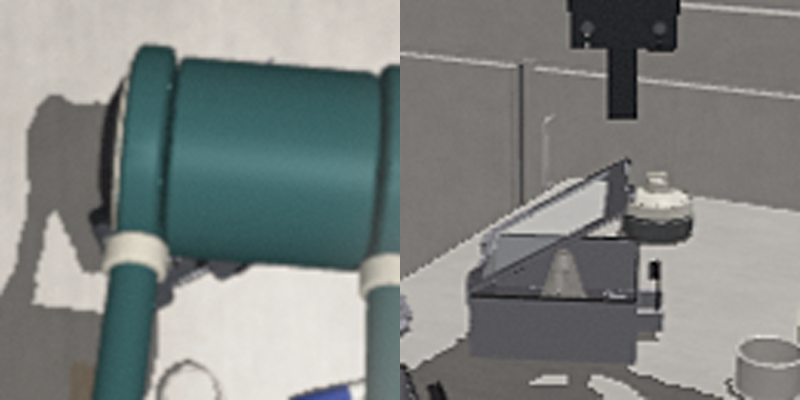

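The fingertip, at about (622,118) in the right panel, hangs straight above the free edge at (628,160). I'll bring it down to contact, then follow the lid's arc.

To row units: 0.015 m / 0.4 = 0.0375, 0.012 m / 0.4 = 0.03.

Emit:
{"op": "jog_arm", "data": {"offsets": {"x": [-0.0025, 0, 0, 0], "y": [0, 0, 0, 0], "z": [0.0375, 0.0375, 0.03, 0.01], "yaw": [0, 0, 0, 0], "aperture": [0, 0, 0, 0]}}}

```text
time_s: 2.28
tool_pos: [0.4676, -0.0315, 0.1383]
orientation: [-0.0, 0.981, 0.194, -0.001]
wrist_force: [-0.3, -0.4, 0.4]
gripper_width: 0.006
finger_force: 0.0
```

Emit:
{"op": "jog_arm", "data": {"offsets": {"x": [-0.0075, -0.0075, -0.0075], "y": [0, 0, 0], "z": [0.02, 0.02, 0.02], "yaw": [0, 0, 0], "aperture": [0, 0, 0]}}}

```text
time_s: 2.53
tool_pos: [0.4608, -0.0346, 0.1157]
orientation: [0.0, 0.981, 0.194, 0.001]
wrist_force: [-1.5, -1.0, 1.5]
gripper_width: 0.004
finger_force: 0.7
```

```bash
python3 go.py 0.4539 -0.0312 0.071
```

```text
tool delta [-0.0052 -0.0058  0.0447] yaw 0.391 [ 0.4608 -0.0346  0.1157] [-1.54 -1.03  1.49] 2.5333
```

To row units: 0.008 m / 0.4 = 0.02, 0.006 m / 0.4 = 0.015.

Emit:
{"op": "jog_arm", "data": {"offsets": {"x": [-0.005, -0.0025, -0.0025, 0], "y": [-0.005, -0.005, -0.0025, 0], "z": [0.02, 0.02, 0.02, 0.015], "yaw": [0, 0, 0, 0], "aperture": [0, 0, 0, 0]}}}

```text
time_s: 2.87
tool_pos: [0.4545, -0.0304, 0.0845]
orientation: [-0.0, 0.981, 0.195, -0.0]
wrist_force: [-1.1, -0.1, 2.0]
gripper_width: 0.001
finger_force: 1.0
```

```bash
python3 go.py 0.4539 -0.0312 0.071; python3 - <<'E'
from cell import robot, sensors, get_image
import cv2
a=get_image("side")["image"][150:250,275:385,::-1];cv2.imwrite("pics/p.png",cv2.resize(a,None,fx=5,fy=5,interpolation=cv2.INTER_CUBIC))
E
```

```text
tool delta [-0.0009  0.0005  0.0135] yaw 0.392 [ 0.4545 -0.0304  0.0845] [-1.14 -0.11  1.97] 2.8667
```

View pics/p.png

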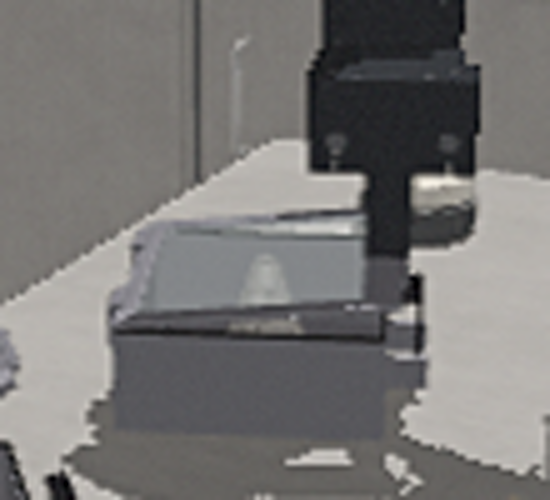

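The lid is nearly level with the finger on its front strip. The finger's front face at x≈408 is right beside the catch, so I'll shift 2–3 mm inward and press on.

To row units: 0.003 m / 0.4 = 0.0075, 0.002 m / 0.4 = 0.005.

Emit:
{"op": "jog_arm", "data": {"offsets": {"x": [0.005, 0.0025, 0], "y": [0, 0, 0], "z": [0.0075, 0.0075, 0.0075], "yaw": [0, 0, 0], "aperture": [0, 0, 0]}}}

```text
time_s: 3.17
tool_pos: [0.4577, -0.0293, 0.0764]
orientation: [-0.0, 0.981, 0.195, -0.001]
wrist_force: [-2.5, -0.5, 3.9]
gripper_width: 0.002
finger_force: 1.6
```

Emit:
{"op": "jog_arm", "data": {"offsets": {"x": [0, 0, 0], "y": [0, 0, 0], "z": [0.0075, 0.0025, 0], "yaw": [0, 0, 0], "aperture": [0, 0, 0]}}}

```text
time_s: 3.42
tool_pos: [0.4581, -0.0292, 0.0721]
orientation: [-0.0, 0.981, 0.195, 0.0]
wrist_force: [-0.0, 0.2, 0.8]
gripper_width: 0.004
finger_force: 0.0
```

```bash
python3 go.py 0.4565 -0.030 0.071
```

```text
tool delta [-0.0018  0.0001  0.0011] yaw 0.392 [ 0.4581 -0.0292  0.0721] [-0.02  0.22  0.8 ] 3.4167
```

To row units: 0.001 m / 0.4 = 0.0025.

Emit:
{"op": "jog_arm", "data": {"offsets": {"x": [0, 0, 0], "y": [0, 0, 0], "z": [0.0025, 0.0025, 0], "yaw": [0, 0, 0], "aperture": [0, 0, 0]}}}

```text
time_s: 3.67
tool_pos: [0.4583, -0.0293, 0.0706]
orientation: [-0.0, 0.981, 0.195, 0.0]
wrist_force: [-0.1, 0.8, 1.8]
gripper_width: 0.007
finger_force: 0.7
```

Emit:
{"op": "jog_arm", "data": {"offsets": {"x": [0, 0, 0, 0, 0], "y": [0, 0, 0, 0, 0], "z": [-0.0125, -0.05, -0.075, -0.075, -0.075], "yaw": [0, 0, 0, 0, 0], "aperture": [0, 0, 0, 0, 0]}}}

```text
time_s: 4.08
tool_pos: [0.4574, -0.0294, 0.1866]
orientation: [-0.0, 0.981, 0.195, -0.0]
wrist_force: [0.0, 0.1, 0.2]
gripper_width: 0.005
finger_force: 0.0
```

Emit:
{"op": "jog_arm", "data": {"offsets": {"x": [0, 0, 0, 0, 0], "y": [0, 0.1, 0.1, 0.1, 0.1], "z": [-0.075, 0, 0, 0, 0], "yaw": [0, 0, 0, 0, 0], "aperture": [0, 0, 0, 0, 0]}}}

```text
time_s: 4.5
tool_pos: [0.5196, -0.1788, 0.2164]
orientation: [0.0, 0.981, 0.195, 0.001]
wrist_force: [0.3, 0.7, 0.4]
gripper_width: 0.005
finger_force: 0.0
```

Emit:
{"op": "jog_arm", "data": {"offsets": {"x": [0, 0, 0, 0, 0], "y": [0.1, 0.1, 0, 0, 0], "z": [0, 0, 0, 0, 0], "yaw": [0, 0, 0, 0, 0], "aperture": [0, 0, 0, 0, 0]}}}

```text
time_s: 4.92
tool_pos: [0.5491, -0.251, 0.2151]
orientation: [-0.001, 0.981, 0.194, -0.0]
wrist_force: [-0.3, -0.2, -0.5]
gripper_width: 0.005
finger_force: 0.0
```

```bash
python3 - <<'E'
from cell import robot, sensors, get_image
import cv2,numpy as np
f=[]
for n,(r,c) in dict(top=(130,160),side=(130,200)).items():
    a=get_image(n)["image"][r:r+200,c:c+200,::-1];f.append(cv2.resize(a,(400,400),interpolation=cv2.INTER_CUBIC))
cv2.imwrite("pics/e.png",np.hstack(f))
E
```

```text
(no output)
```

View pics/e.png

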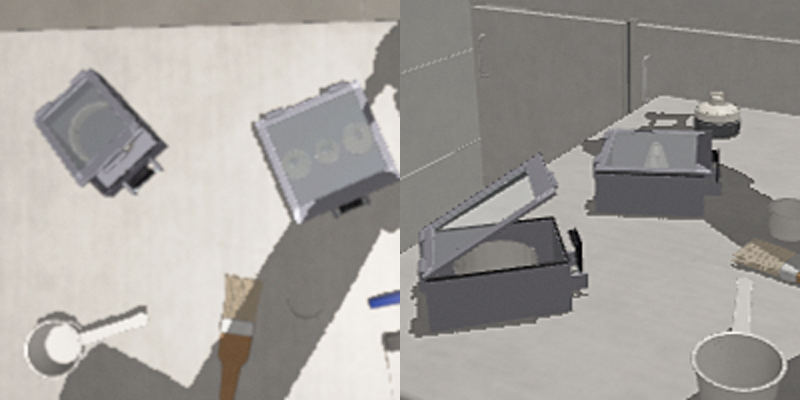

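The nozzle case, at (655,150) in the right panel, is shut and level on its catch 1.2 s after release. The cutter case at (500,215) is still open as it was, and the arm touches nothing.

```bash
python3 -c "
from cell import robot, sensors, get_image
print(robot.close_job())"
```

```text
the job is handed in; nothing more can be done
None
```

The nozzle case is shut on its catch and stayed shut after I let go, the cutter case is still standing open, and the job is handed in.

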